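# Isolate and bleed the bench air line

### The job

Shut off and vent the bench's air line so that the disc on the air grinder can be changed: pinch both yellow tabs of the red shut-off knob, turn it clockwise until you feel it come up against its stop, and let go there so that both tabs spring back out and lock it; only then press the blue bleed button fully down, keep it down for a second or two and let it come up again. The stop is not at the same angle on every valve, so turn by feel: squeeze and turn no harder than the valve needs, and leave the other things on the bench where they are.

Things in the scene. Friction and masses are not known exactly. Their poses are not given: they have to be found in the camera images.
- air_point: Bench air point, bolted down: steel base plate 130 (x) x 300 (y) x 8 mm and on it an aluminium manifold 62 (x) x 240 (y) mm whose top is 68 mm above the bench. Origin: on the bench under the plate's centre. y runs along the manifold; -y end: brass inlet elbow. The red knob stands on the manifold's top at y = -52 mm, the bleed button at y = +62 mm (both at x = 0). On the +x side: a round gauge and two couplers, all lower than 80 mm.
- bonnet: The valve's fixed aluminium bonnet under the knob, a round cup 76 mm in diameter, top rim 94 mm above the bench. Origin on the knob's axis, at the manifold's top. Inside, out of sight, are the notches for the knob's two pawls and the closed stop.
- knob: Red knob with everything it carries. Origin on its axis, at the manifold's top (68 mm above the bench), z up; it turns about z. Round skirt 65 mm in diameter, its top 28.5 mm above the origin; above it a grip block 39 (x) x 34 (y) mm, top 65 mm above the origin, with a yellow tab on its +y side and one on its -y side (the tabs turn with the knob). Keep fingertips above the skirt.
- knob_grip (a point): Point on the knob's axis, 54 mm above the knob's origin (122 mm above the bench): a good height for the middle of the finger pads. Axes as the knob's.
- pad_a: Yellow release tab on the knob's +y side: a flat upright paddle 20 mm wide (x), 36 mm tall, from 30.5 to 66.5 mm above the origin; its outer face is 27 mm from the knob's axis when it stands out. Origin on the knob's axis at the manifold's top while it stands out; it shifts towards -y by as much as the tab is pressed.
- pad_b: The same on the knob's -y side; shifts towards +y when pressed. The two outer faces are 54 mm apart when standing out, 42 mm when fully pressed.
- tab_a (a joint): Press of tab a in m: 0 stands out, 0.006 fully in (hard stop). Spring: 10 N to start, 18 N fully in. Its pawl clears the notch only when it is pressed by more than 0.004, and both tabs must be in at once for the knob to turn. Let go between the notches, a tab stays at about 0.0035, held in by the rim; let go at the closed stop (or up to 0.04 rad short of it) it springs out to 0 and locks the knob. The moulded tabs take up to 45 N of squeeze.
- tab_b (a joint): The same for tab b.
- spindle (a joint): Turn of the knob in rad, clockwise seen from above is positive: 0 is open (as it starts, locked, play about 0.04 either way). The closed stop lies somewhere between 1.00 and 1.44, different on every valve and not to be seen. The packing drags with about 0.15 N m all the way; the stop is rigid, 26 mm from the axis, and the pawls and the stop take up to 25 N (about 0.65 N m at the knob above the drag); a stiff arm reaches that some 0.05 rad after first touching it.
- bleed_top (a point): Centre of the top of the blue bleed button, 22 mm in diameter in a brass collar 38 mm in diameter (collar top 80 mm, button top 90 mm above the bench), pressed straight down.
- bleed (a joint): Press of the bleed button in m: 0 up, 0.006 fully down, where its spring pushes back with about 5 N; it comes up again by itself.
- air_grinder: Bystander: yellow air angle grinder lying on the bench, about 260 (x) x 65 x 70 mm, 1.1 kg. Origin under its middle, on the bench.
- oil_can: Bystander: standing can 52 mm in diameter, 120 mm tall. Origin at the centre of its underside.
- paste_jar: Bystander: standing jar 60 mm in diameter, 65 mm tall. Origin at the centre of its underside.
- offcuts: Bystander: stack of white offcut plates, about 80 x 65 x 24 mm. Origin at the centre of its underside.

How it is judged:
By the outcome, as a careful person would: the job done as asked, in the order asked, and still so for the second after the job is handed in, with the robot touching nothing.
It also fails if it takes over 67 s, if anything falls off the work surface, if the arm or the gripper's body presses on something with over 40 N, if the wrist force passes 120 N, or if a joint passes its speed limit or range.

### The arm

A 6-joint arm with a two-finger parallel gripper is mounted at the origin on the work surface. World frame = base frame: x ahead of the robot, y to its left, z up, the work surface at z = 0. Lengths are in m, angles in rad, forces in N, time in s.
With the tool pointing down it reaches from about 0.325 to 0.85 m from the base axis. Payload 4.4 kg.
Tool frame: the origin (TCP) lies at the very end of the fingers, on their centre line; the grasp point (between the pads) lies 19 mm behind it; y points along the fingers, x is the direction in which the jaws open and shut, and the axes are right-handed (so a half turn about y gives the same grasp; the last joint's range is limited). The gripper opens to 94 mm and grips with 3 to 60 N. Pads are 16 mm wide; open, the fingers measure 119 mm over their backs; the gripper's body (75 mm by 177 mm) begins 78 mm behind the grasp point.
Start: joints at [-1.401, 0.207, 1.542, -0, 1.393, -0.15], TCP at [0.181, -0.546, 0.185] pointing down, gripper open.
Joint ranges: [-2.73, 2.73], [-0.86, 2.22], [0.23, 2.46], [-1.11, 4.25], [0.08, 2.63], [-2.82, 2.82]. Speed limits (rad/s): [2.79, 2.79, 3.14, 3.14, 3.14, 3.14].

### API

Orientations are given as a unit quaternion [x, y, z, w].
In Python, from station import ctrl gives the robot as it stands.
- The arm moves only by the tool play_rows, never from a script. Its argument "motion" is a list of rows, each an object with "xyz": the shift along the tool's x, y, z in mm, a list of three; "roll": the turn about the tool's y in rad. In form: [{"xyz": [x, y, z], "roll": roll}, ...]. A call has 1 to 8 rows; each row is the pose to reach, as a shift and turn from the pose commanded when the call began, along the tool's axes at that moment; what a row does not reach only later rows make up. A row lasts 1/8 s, in which the tool goes at most 62.5 mm and 10.7 degrees, less where a joint would pass 70% of its speed; a pose out of reach is approached as far as the arm can. A call with a gripper value outside its range is refused whole. "gripper" is the finger opening in mm, from 0 to 94, set as the call begins (left out, the last holds). The fingers move at their own pace and stop on an object; "force" is the grip in N (left out, the last holds). Time passes only in rows, so rows that repeat a pose let the fingers close. It gives the time, the measured TCP pose, the force and the opening at its end, in the units of the state.
- ctrl.read_state(): the state, without advancing time (a new reading comes with each control period).
- ctrl.grab_frame(name): name is "scene" or "side" or "wrist"; returns the picture (420x560x3 uint8, red, green, blue); there is no depth.
- ctrl.get_calibration(name): a dict with "K" (3x3 intrinsics, pixels), "k1" (the pictures are not rectified: a ray, as slopes to the right and down, at radius r is drawn at 1 + k1 r^2 times it, then the intrinsics apply), "world_to_cam" (4x4, takes a point from world to camera coordinates); the wrist camera has in their place "hand_eye" (4x4, takes a point from camera to tool coordinates, whose origin is the TCP and whose axes are the tool frame's). Camera axes: x right, y down, z forward; pixel columns grow to the right and rows downward; lengths in m; the calibration is good to about 2 mm. A picture is of the moment at which its call begins: read the wrist's pose just before it. get_calibration takes no time and is no camera call.
- ctrl.finish_job(): hands the job in, once; it reports no verdict.
The state is a dict: "time_s": time; "joint_positions": joint angles; "joint_vel": joint speeds; "effort": joint torques, N m; "position": TCP position; "tool_rot": TCP orientation; "contact_force": force on the tool from outside, world axes, zero at the start; "wrist_torque": the same for the moment, N m; "width": opening from 0.0 (shut) to 1.0 (fully open).
Only numpy, scipy, OpenCV 4.12 (cv2) and the standard library are available. Lean on these libraries where they do the work, as an engineer would, in place of code of your own. Each camera call takes 0.05 s, during which the arm holds its last target. There are 200 camera calls.

## Working session

There is one attempt and no reset: what is moved stays moved. The work goes in short steps, Python scripts to look and compute and a tool call to move; the robot and the scene stay as the last step left them, time stands still between calls to the robot, and variables do not carry over. Pictures are saved under pics/ and viewed, about 8 in all and at most 12, crops included, and the job is handed in when it is done.

Besides the shell and the picture viewer there is one more tool, called after ">>>" in YAML: its name, and indented under it one key for each argument. play_rows: Moves the arm, as the interface text tells. Its arguments: {"type":"object","properties":{"motion":{"type":"array"},"gripper":{"type":"number"},"force":{"type":"number"}},"required":["motion"]}

```bash
mkdir -p pics; ls; python3 - <<'E'
from station import ctrl
import cv2,numpy as np
s=ctrl.read_state();print(s)
for n in("scene","side","wrist"):
    im=ctrl.grab_frame(n);cv2.imwrite(f"pics/{n}0.png",im[:,:,::-1]);print(n,ctrl.get_calibration(n))
E
```

```text
pics
{'time_s': 0.0, 'joint_positions': array([-1.40044315e+00,  2.07438377e-01,  1.54291775e+00,  7.09314666e-06,
        1.39351773e+00, -1.50475642e-01]), 'joint_vel': array([ 1.58921853e-04,  2.31860654e-04, -3.95691594e-04,  7.60182193e-04,
        1.57706984e-03, -1.83854269e-05]), 'effort': array([-1.08324650e-03, -3.70887852e+01, -2.81415904e+01,  6.96722581e-02,
        3.62313981e-02, -1.52686175e-04]), 'position': array([ 0.18118778, -0.54481398,  0.18399762]), 'tool_rot': array([-0.57287724,  0.41429124, -0.41314281,  0.57400998]), 'contact_force': array([ 0.37422333, -0.1918526 ,  0.09924775]), 'wrist_torque': array([0.03341383, 0.01530407, 0.012915  ]), 'width': 1.0003582311196946}
scene {'K': array([[418.77898837,   0.        , 275.75861171],
       [  0.        , 418.77898837, 211.60593614],
       [  0.        ,   0.        ,   1.        ]]), 'k1': -0.08049692480061428, 'world_to_cam': array([[-8.73936326e-01,  4.86040219e-01,  4.52089585e-04,
         4.83294858e-01],
       [ 3.73120914e-01,  6.71494545e-01, -6.40215479e-01,
        -1.63778014e-01],
       [-3.114
[... 462 characters left out ...]
 -0.85562423,  0.10424356],
       [ 0.05195195,  0.85408061, -0.51753966,  0.94226991],
       [ 0.        ,  0.        ,  0.        ,  1.        ]])}
wrist {'K': array([[371.18336588,   0.        , 281.62506174],
       [  0.        , 371.18336588, 208.71707779],
       [  0.        ,   0.        ,   1.        ]]), 'k1': -0.05863250167038415, 'hand_eye': array([[ 9.99999905e-01,  4.12469962e-04, -1.37619867e-04,
         4.65759688e-04],
       [ 2.40804231e-04, -2.61798921e-01,  9.65122410e-01,
        -2.00123238e-01],
       [ 3.62055272e-04, -9.65122352e-01, -2.61798995e-01,
         7.59819707e-02],
       [ 0.00000000e+00,  0.00000000e+00,  0.00000000e+00,
         1.00000000e+00]])}
```

View pics/scene0.png

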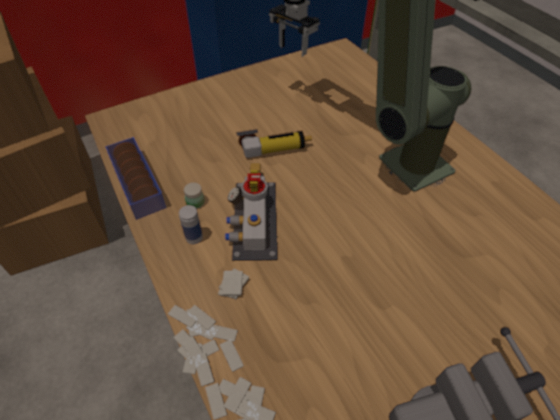

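View pics/side0.png

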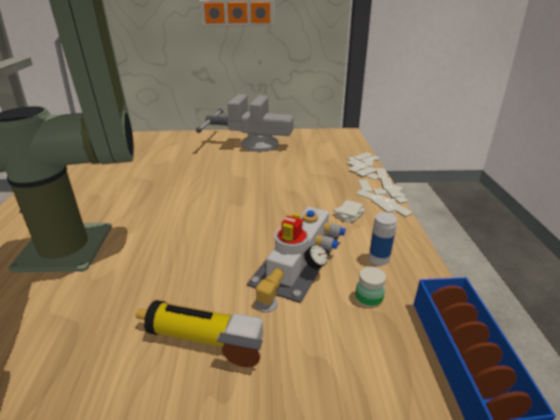

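The scene view shows the knob at about (254,186) and the bleed button at (254,219); in the side view they are at (292,230) and (311,213). Next I enlarge both views.

```bash
cat > h.py <<'E'
import numpy as np,cv2
from station import ctrl
from scipy.spatial.transform import Rotation as R
def T_wc(n,s=None):
    c=ctrl.get_calibration(n)
    if n!="wrist": return c,np.linalg.inv(c["world_to_cam"])
    T=np.eye(4);T[:3,:3]=R.from_quat(s["tool_rot"]).as_matrix();T[:3,3]=s["position"]
    return c,T@c["hand_eye"]
def ray(n,uv,s=None):
    c,T=T_wc(n,s);D=np.array([c["k1"],0,0,0,0.])
    p=cv2.undistortPoints(np.array([[uv]],float),c["K"],D)[0,0]
    d=T[:3,:3]@np.r_[p,1];return T[:3,3],d
def atz(n,uv,z,s=None):
    o,d=ray(n,uv,s);return (o+d*(z-o[2])/d[2]).round(4)
def proj(n,P,s=None):
    c,T=T_wc(n,s);W=np.linalg.inv(T)
    return cv2.projectPoints(np.array(P,float).reshape(-1,3),cv2.Rodrigues(W[:3,:3])[0],W[:3,3],c["K"],np.array([c["k1"],0,0,0,0.]))[0][:,0]
E
python3 - <<'E'
import cv2,numpy as np
a=cv2.imread("pics/scene0.png")[160:265,205:300];b=cv2.imread("pics/side0.png")[195:300,245:350]
f=lambda x:cv2.resize(x,(400,int(400*x.shape[0]/x.shape[1])),interpolation=cv2.INTER_CUBIC)
a=f(a);b=f(b);h=max(len(a),len(b));p=lambda x:np.pad(x,((0,h-len(x)),(0,0),(0,0)))
cv2.imwrite("pics/c1.png",np.hstack([p(a),p(b)]))
E
```

```text
(no output)
```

View pics/c1.png

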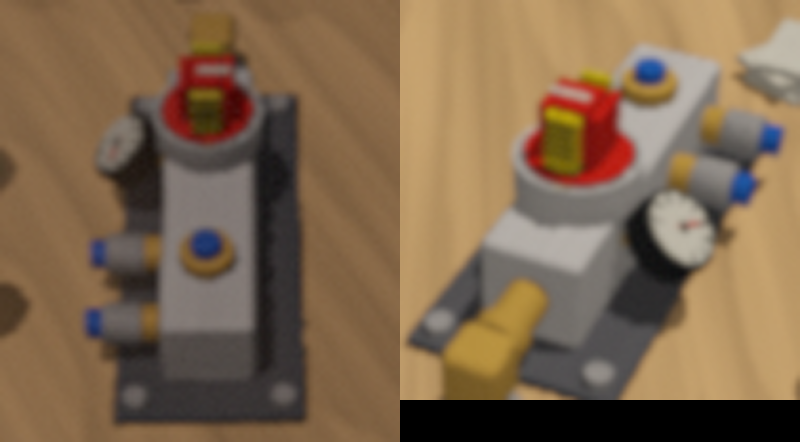

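The enlarged crops show the button top at scene (254.2,217.0) and side (310.6,213.4). The knob's top centre is at scene (255.1,177.1) and side (292.3,220.7).

```bash
python3 - <<'E'
from h import *
k=4.2105;q=400/105
S=lambda x,y:(205+x/k-.4,160+y/k-.4); D=lambda x,y:(245+(x-400)/q-.4,195+y/q-.4)
for t,n,uv,z in[("btn","scene",S(207,240),.09),("btn","side",D(650,70),.09),("knobtop","scene",S(210,72),.133),("knobtop","side",D(580,97),.133),
 ("rim","scene",S(208.5,108),.094),("rim","side",D(575,150),.094),
 ("pl","scene",S(115,420),.008),("pl","scene",S(304,420),.008),("pl","scene",S(298,95),.008)]: print(t,n,atz(n,uv,z))
b=cv2.imread("pics/wrist0.png");s=ctrl.read_state()
print(proj("wrist",[[.5,-.1,.13]],s),R.from_quat(s["tool_rot"]).as_matrix().round(3))
E
```

```text
btn scene [0.625  0.0032 0.09  ]
btn side [ 0.6257 -0.0058  0.09  ]
knobtop scene [ 0.57   -0.0959  0.133 ]
knobtop side [ 0.5735 -0.1005  0.133 ]
rim scene [ 0.5708 -0.0998  0.094 ]
rim side [ 0.5716 -0.0969  0.094 ]
pl scene [0.7218 0.0501 0.008 ]
pl scene [0.6116 0.1113 0.008 ]
pl scene [ 0.4696 -0.1525  0.008 ]
[[ 67.07971591 -71.81226557]] [[ 0.315 -0.     0.949]
 [-0.949  0.002  0.315]
 [-0.002 -1.     0.   ]]
```

>>> play_rows:
  motion:
    - {"xyz":[-20,0,34],"roll":-0.15}
    - {"xyz":[-50,-3,85],"roll":-0.33}
    - {"xyz":[-80,-6,136],"roll":-0.51}
    - {"xyz":[-110,-9,187],"roll":-0.69}
    - {"xyz":[-140,-12,238],"roll":-0.87}
    - {"xyz":[-170,-14,289],"roll":-1.05}
    - {"xyz":[-200,-16,340],"roll":-1.23}
    - {"xyz":[-220,-16,374],"roll":-1.36}
  gripper: 94
  force: 10

```text
time_s: 1.15
position: [0.4681, -0.2167, 0.2011]
tool_rot: [-0.706, -0.041, 0.041, 0.706]
contact_force: [-0.9, -1.0, 0.4]
width: 0.996
```

>>> play_rows:
  motion:
    - {"xyz":[18,0,16],"roll":-0.15}
    - {"xyz":[40,0,36],"roll":-0.32}
    - {"xyz":[62,0,56],"roll":-0.5}
    - {"xyz":[84,0,76],"roll":-0.68}
    - {"xyz":[102,0,93],"roll":-0.84}
    - {"xyz":[112,0,102],"roll":-0.93}
    - {"xyz":[117,0,106],"roll":-0.967}
    - {"xyz":[117,0,106],"roll":-0.967}

```text
time_s: 2.15
position: [0.5714, -0.1007, 0.2008]
tool_rot: [-0.607, -0.362, 0.363, 0.607]
contact_force: [-0.6, -0.3, -0.7]
width: 0.995
```

```bash
python3 - <<'E'
from h import *
s=ctrl.read_state();im=ctrl.grab_frame("wrist");cv2.imwrite("pics/w1.png",im[:,:,::-1])
import pickle;pickle.dump(s,open("s1.pkl","wb"))
M=R.from_quat(s["tool_rot"]).as_matrix();print(s["position"],s["joint_positions"].round(3),M.round(4),np.degrees(np.arctan2(M[1,0],M[0,0])))
print(proj("wrist",[[.5715,-.098,.133],[.6256,.001,.09]],s))
E
```

```text
[ 0.57135409 -0.10067398  0.20081857] [-0.323  0.206  1.509 -0.     1.427 -1.4  ] [[ 4.743e-01 -7.000e-04 -8.803e-01]
 [ 8.803e-01  0.000e+00  4.743e-01]
 [-3.000e-04 -1.000e+00  6.000e-04]] 61.68369282864647
[[285.3370363  211.40317424]
 [414.63708971 198.79899226]]
```

View pics/w1.png

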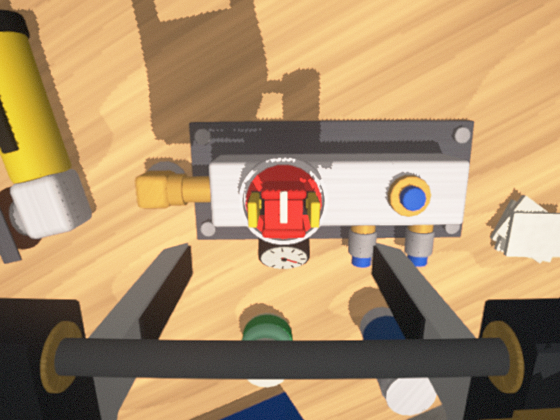

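The wrist view shows the knob block at about (284,207), its tabs at x≈254 and x≈314, and the button at (414,198). All of these fit the prediction. The tab axis is aligned with the tool's x.

```bash
python3 - <<'E'
from h import *
import pickle;s=pickle.load(open("s1.pkl","rb"))
im=cv2.imread("pics/w1.png")
for uv,z in[((284,207),.133),((414,198),.09),((284.5,200.5),.094),((284,208),.133)]:print(atz("wrist",uv,z,s))
for c in[(203,136),(463,134),(453,229),(208,229)]:print("bolt",atz("wrist",c,.011,s))
cv2.imwrite("pics/w1c.png",cv2.resize(im[145:255,225:445],(800,400),interpolation=cv2.INTER_CUBIC))
E
```

```text
[ 0.568  -0.0973  0.133 ]
[0.6247 0.0008 0.09  ]
[ 0.5725 -0.0989  0.094 ]
[ 0.5687 -0.0976  0.133 ]
bolt [ 0.49   -0.1499  0.011 ]
bolt [0.6163 0.091  0.011 ]
bolt [0.7094 0.0428 0.011 ]
bolt [ 0.5795 -0.198   0.011 ]
```

View pics/w1c.png

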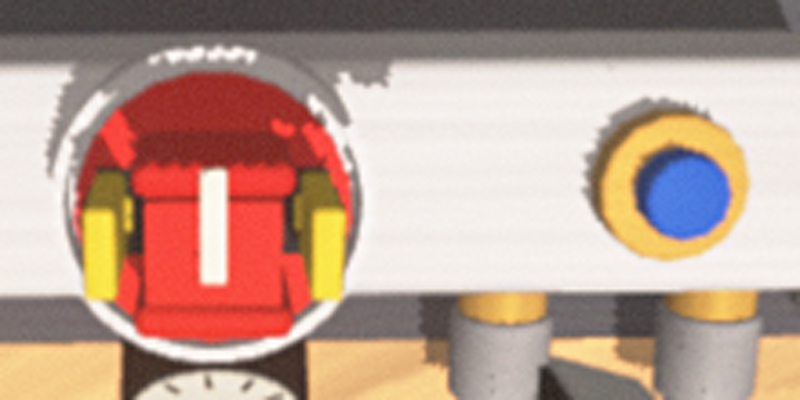

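```bash
python3 - <<'E'
from h import *
import pickle;s=pickle.load(open("s1.pkl","rb"))
a=atz("wrist",(252.7,214.2),.1345,s);b=atz("wrist",(314.8,214.7),.1345,s);print(a,b,(a+b)/2,np.linalg.norm(a-b),np.degrees(np.arctan2(*(b-a)[1::-1])))
print(atz("wrist",(225+684/3.636-.4,145+195/3.636-.4),.09,s))
E
```

```text
[ 0.5615 -0.1203  0.1345] [ 0.5838 -0.0796  0.1345] [ 0.57265 -0.09995  0.1345 ] 0.04640883536569302 61.28115635761448
[ 6.243e-01 -3.000e-04  9.000e-02]
```

>>> play_rows:
  motion:
    - {"xyz":[1,12,0],"roll":0}
    - {"xyz":[2,32,0],"roll":0}
    - {"xyz":[2,52,0],"roll":0}
    - {"xyz":[2,70,0],"roll":0}
    - {"xyz":[2,84,0],"roll":0}
    - {"xyz":[2,93,0],"roll":0}
    - {"xyz":[2,97,0],"roll":0}
    - {"xyz":[2,97,0],"roll":0}
  gripper: 70

```text
time_s: 3.2
position: [0.5727, -0.0991, 0.1043]
tool_rot: [0.607, 0.363, -0.363, -0.607]
contact_force: [-0.2, 0.2, -0.2]
width: 0.748
```

```bash
python3 - <<'E'
from h import *
s=ctrl.read_state();print(s["position"],s["width"],s["contact_force"],s["wrist_torque"])
a=ctrl.grab_frame("wrist")[120:330,150:410];b=ctrl.grab_frame("side")[170:275,240:370]
a=cv2.resize(a,(400,323));b=cv2.resize(b,(400,323),interpolation=cv2.INTER_CUBIC)
cv2.imwrite("pics/d1.png",np.hstack([a,b])[:,:,::-1])
E
```

```text
[ 0.57265925 -0.09905197  0.10428745] 0.7484320895190878 [-0.20072525  0.24610011 -0.22172736] [ 0.00984637 -0.14571753 -0.03816955]
```

View pics/d1.png

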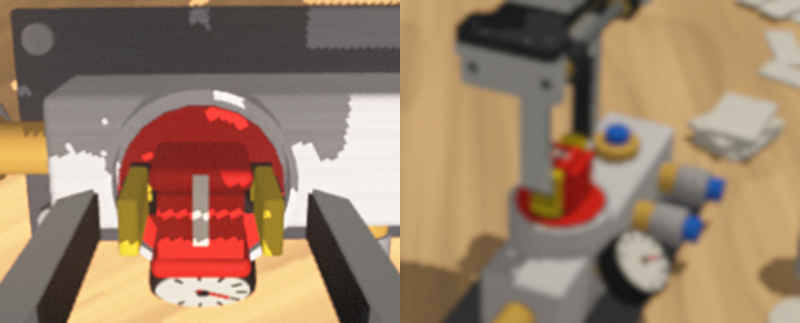

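The fingers straddle both tabs symmetrically, with the tips above the skirt. I close with moderate force.

>>> play_rows:
  motion:
    - {"xyz":[0,0,0],"roll":0}
    - {"xyz":[0,0,0],"roll":0}
    - {"xyz":[0,0,0],"roll":0}
    - {"xyz":[0,0,0],"roll":0}
    - {"xyz":[0,0,0],"roll":0}
    - {"xyz":[0,0,0],"roll":0}
    - {"xyz":[0,0,0],"roll":0}
    - {"xyz":[0,0,0],"roll":0}
  gripper: 38
  force: 26

```text
time_s: 4.3
position: [0.5726, -0.0997, 0.1053]
tool_rot: [0.608, 0.363, -0.363, -0.607]
contact_force: [-3.1, -0.6, 5.8]
width: 0.411
```

```bash
python3 - <<'E'
from h import *
s=ctrl.read_state();print(s["position"],s["width"]*94,s["contact_force"],s["wrist_torque"],s["joint_positions"][5],s["effort"].round(3))
E
```

```text
[ 0.57258416 -0.09973218  0.10525393] 38.6554265953385 [-3.11858258 -0.6235303   5.83446244] [-0.2266493   0.35599185 -0.00179295] -1.3971792902288087 [ 1.0590e+00 -3.5719e+01 -2.4792e+01  6.6400e-01 -6.4100e-01  6.0000e-03]
```

```bash
python3 - <<'E'
from h import *
a=ctrl.grab_frame("wrist")[120:330,150:410];b=ctrl.grab_frame("side")[190:260,260:347];s=ctrl.read_state();print(s["width"]*94,s["contact_force"])
a=cv2.resize(a,(400,323));b=cv2.resize(b,(400,323),interpolation=cv2.INTER_CUBIC)
cv2.imwrite("pics/d2.png",np.hstack([a,b])[:,:,::-1])
E
```

```text
38.22315936631985 [-2.21575567 -1.09062996  6.3308754 ]
```

View pics/d2.png

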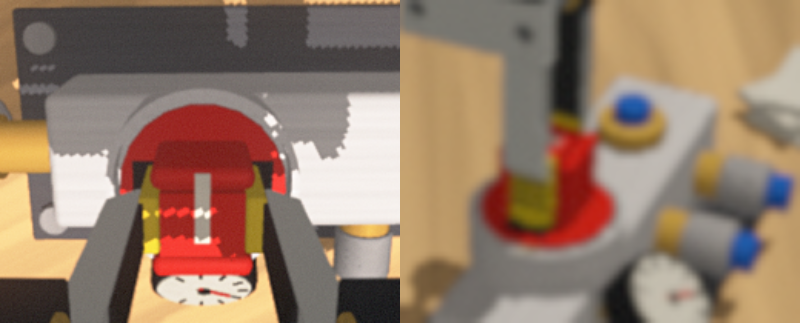

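Both tabs are pressed in. I start turning clockwise (positive roll) in modest steps.

>>> play_rows:
  motion:
    - {"xyz":[0,0,0],"roll":0.03}
    - {"xyz":[0,0,0],"roll":0.07}
    - {"xyz":[0,0,0],"roll":0.11}
    - {"xyz":[0,0,0],"roll":0.15}
    - {"xyz":[0,0,0],"roll":0.19}
    - {"xyz":[0,0,0],"roll":0.23}
    - {"xyz":[0,0,0],"roll":0.27}
    - {"xyz":[0,0,0],"roll":0.3}

```text
time_s: 5.4
position: [0.5727, -0.0996, 0.1053]
tool_rot: [0.655, 0.268, -0.268, -0.654]
contact_force: [-3.0, -1.4, 5.8]
width: 0.406
```

```bash
cat > st.py <<'E'
from h import *
s=ctrl.read_state();M=R.from_quat(s["tool_rot"]).as_matrix()
print("turn",1.0766-np.arctan2(M[1,0],M[0,0]),s["position"].round(4),s["width"]*94,s["contact_force"].round(1),s["wrist_torque"].round(3),"j6",s["joint_positions"][5].round(3),s["effort"][5].round(3))
E
python3 st.py
```

```text
turn 0.30011675703102414 [ 0.5727 -0.0996  0.1053] 38.1668041662993 [-3.  -1.4  5.8] [-0.216  0.365  0.181] j6 -1.097 -0.029
```

Torque is 0.18 N m, which is about the packing drag, so the knob is turning freely. I go on towards 0.9.

>>> play_rows:
  motion:
    - {"xyz":[0,0,0],"roll":0.05}
    - {"xyz":[0,0,0],"roll":0.12}
    - {"xyz":[0,0,0],"roll":0.2}
    - {"xyz":[0,0,0],"roll":0.28}
    - {"xyz":[0,0,0],"roll":0.36}
    - {"xyz":[0,0,0],"roll":0.44}
    - {"xyz":[0,0,0],"roll":0.51}
    - {"xyz":[0,0,0],"roll":0.56}

```text
time_s: 6.4
position: [0.5728, -0.0995, 0.1052]
tool_rot: [0.703, 0.076, -0.076, -0.703]
contact_force: [-1.1, -1.3, 5.7]
width: 0.406
```

```bash
python3 st.py; python3 - <<'E'
from h import *
a=ctrl.grab_frame("wrist")[120:330,150:410];b=ctrl.grab_frame("scene")[150:213,215:293]
a=cv2.resize(a,(400,323));b=cv2.resize(b,(400,323),interpolation=cv2.INTER_CUBIC)
cv2.imwrite("pics/d3.png",np.hstack([a,b])[:,:,::-1])
E
```

```text
turn 0.8607944416292554 [ 0.5728 -0.0995  0.1052] 38.201275013750156 [-1.1 -1.3  5.7] [-0.197  0.28   0.174] j6 -0.536 -0.142
```

View pics/d3.png

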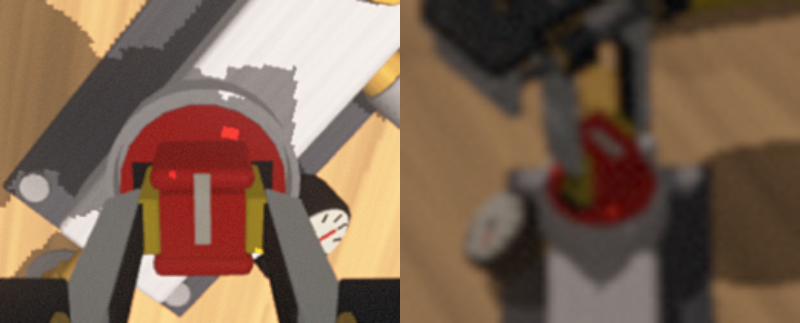

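The white mark on the block has turned with the gripper, so the grip is holding. From here I feel for the stop.

>>> play_rows:
  motion:
    - {"xyz":[0,0,0],"roll":0.03}
    - {"xyz":[0,0,0],"roll":0.06}
    - {"xyz":[0,0,0],"roll":0.09}
    - {"xyz":[0,0,0],"roll":0.12}
    - {"xyz":[0,0,0],"roll":0.135}
    - {"xyz":[0,0,0],"roll":0.135}

```text
time_s: 7.25
position: [0.5729, -0.0995, 0.1052]
tool_rot: [0.707, 0.029, -0.029, -0.706]
contact_force: [-3.0, -1.0, 5.9]
width: 0.41
```

```bash
python3 st.py
```

```text
turn 0.9942198016678376 [ 0.5729 -0.0995  0.1052] 38.579535801145234 [-3.  -1.   5.9] [-0.209  0.31   0.146] j6 -0.402 0.152
```

>>> play_rows:
  motion:
    - {"xyz":[0,0,0],"roll":0.01}
    - {"xyz":[0,0,0],"roll":0.02}
    - {"xyz":[0,0,0],"roll":0.025}

```text
time_s: 7.62
position: [0.5729, -0.0995, 0.1052]
tool_rot: [0.707, 0.021, -0.02, -0.706]
contact_force: [-1.1, -0.7, 6.1]
width: 0.408
```

```bash
python3 st.py
```

```text
turn 1.0192198589546992 [ 0.5729 -0.0995  0.1052] 38.371393602404495 [-1.1 -0.7  6.1] [-0.242  0.331  0.12 ] j6 -0.377 0.125
```

>>> play_rows:
  motion:
    - {"xyz":[0,0,0],"roll":0.01}
    - {"xyz":[0,0,0],"roll":0.02}
    - {"xyz":[0,0,0],"roll":0.025}

```text
time_s: 8.0
position: [0.5729, -0.0995, 0.1053]
tool_rot: [0.707, 0.012, -0.011, -0.707]
contact_force: [-2.4, -0.5, 4.9]
width: 0.411
```

```bash
python3 st.py
```

```text
turn 1.0442630469534007 [ 0.5729 -0.0995  0.1053] 38.661519393125964 [-2.4 -0.5  4.9] [-0.27   0.301  0.192] j6 -0.352 0.125
```

>>> play_rows:
  motion:
    - {"xyz":[0,0,0],"roll":0.01}
    - {"xyz":[0,0,0],"roll":0.02}
    - {"xyz":[0,0,0],"roll":0.025}

```text
time_s: 8.38
position: [0.5729, -0.0995, 0.1052]
tool_rot: [0.707, 0.003, -0.002, -0.707]
contact_force: [-2.7, -1.3, 5.0]
width: 0.411
```

```bash
python3 st.py
```

```text
turn 1.069290659063959 [ 0.5729 -0.0995  0.1052] 38.6089422376678 [-2.7 -1.3  5. ] [-0.223  0.274  0.114] j6 -0.327 0.125
```

>>> play_rows:
  motion:
    - {"xyz":[0,0,0],"roll":0.01}
    - {"xyz":[0,0,0],"roll":0.02}
    - {"xyz":[0,0,0],"roll":0.025}

```text
time_s: 8.75
position: [0.5729, -0.0995, 0.1053]
tool_rot: [0.707, -0.006, 0.007, -0.707]
contact_force: [-2.1, -0.7, 4.9]
width: 0.407
```

```bash
python3 st.py
```

```text
turn 1.0942571988882466 [ 0.5729 -0.0995  0.1053] 38.2501693728445 [-2.1 -0.7  4.9] [-0.231  0.322  0.143] j6 -0.302 0.125
```

>>> play_rows:
  motion:
    - {"xyz":[0,0,0],"roll":0.01}
    - {"xyz":[0,0,0],"roll":0.02}
    - {"xyz":[0,0,0],"roll":0.025}

```text
time_s: 9.12
position: [0.573, -0.0995, 0.1053]
tool_rot: [0.707, -0.015, 0.016, -0.707]
contact_force: [-1.4, -0.1, 5.9]
width: 0.413
```

```bash
python3 st.py
```

```text
turn 1.119279200475766 [ 0.573  -0.0995  0.1053] 38.858287325581934 [-1.4 -0.1  5.9] [-0.116  0.32   0.113] j6 -0.277 0.125
```

>>> play_rows:
  motion:
    - {"xyz":[0,0,0],"roll":0.01}
    - {"xyz":[0,0,0],"roll":0.02}
    - {"xyz":[0,0,0],"roll":0.025}

```text
time_s: 9.5
position: [0.573, -0.0995, 0.1052]
tool_rot: [0.707, -0.023, 0.024, -0.706]
contact_force: [-1.3, -0.8, 4.5]
width: 0.411
```

```bash
python3 st.py
```

```text
turn 1.1442876684482997 [ 0.573  -0.0995  0.1052] 38.61350501181787 [-1.3 -0.8  4.5] [-0.237  0.217  0.125] j6 -0.252 0.125
```

>>> play_rows:
  motion:
    - {"xyz":[0,0,0],"roll":0.01}
    - {"xyz":[0,0,0],"roll":0.02}
    - {"xyz":[0,0,0],"roll":0.025}

```text
time_s: 9.88
position: [0.573, -0.0995, 0.1052]
tool_rot: [0.707, -0.032, 0.033, -0.706]
contact_force: [-2.5, -0.9, 5.6]
width: 0.409
```

```bash
python3 st.py
```

```text
turn 1.1692765876851856 [ 0.573  -0.0995  0.1052] 38.462244119412944 [-2.5 -0.9  5.6] [-0.232  0.293  0.217] j6 -0.227 0.129
```

>>> play_rows:
  motion:
    - {"xyz":[0,0,0],"roll":0.01}
    - {"xyz":[0,0,0],"roll":0.015}
    - {"xyz":[0,0,0],"roll":0.015}

```text
time_s: 10.25
position: [0.573, -0.0994, 0.1053]
tool_rot: [0.706, -0.037, 0.038, -0.706]
contact_force: [-2.0, -1.3, 5.2]
width: 0.41
```

```bash
python3 st.py
```

```text
turn 1.1836173290860854 [ 0.573  -0.0994  0.1053] 38.52075068250978 [-2.  -1.3  5.2] [-0.177  0.299  0.317] j6 -0.213 0.281
```

Torque and joint-6 effort have both jumped, so this looks like the stop. I confirm with one small step.

>>> play_rows:
  motion:
    - {"xyz":[0,0,0],"roll":0.008}
    - {"xyz":[0,0,0],"roll":0.008}

```text
time_s: 10.5
position: [0.573, -0.0993, 0.1052]
tool_rot: [0.706, -0.04, 0.041, -0.706]
contact_force: [-1.6, -0.2, 5.5]
width: 0.411
```

```bash
python3 st.py
```

```text
turn 1.191472268213635 [ 0.573  -0.0993  0.1052] 38.60073661510934 [-1.6 -0.2  5.5] [-0.102  0.248  0.325] j6 -0.205 0.347
```

The stop is confirmed, with effort rising 0.13 → 0.28 → 0.35. I ease the twist a little and let go.

>>> play_rows:
  motion:
    - {"xyz":[0,0,0],"roll":-0.01}
    - {"xyz":[0,0,0],"roll":-0.01}

```text
time_s: 10.75
position: [0.573, -0.0994, 0.1052]
tool_rot: [0.706, -0.037, 0.038, -0.706]
contact_force: [-1.5, -0.6, 5.9]
width: 0.409
```

>>> play_rows:
  motion:
    - {"xyz":[0,0,0],"roll":0}
    - {"xyz":[0,0,0],"roll":0}
    - {"xyz":[0,0,0],"roll":0}
    - {"xyz":[0,0,0],"roll":0}
    - {"xyz":[0,0,0],"roll":0}
    - {"xyz":[0,0,0],"roll":0}
  gripper: 80

```text
time_s: 11.5
position: [0.5724, -0.0989, 0.1039]
tool_rot: [-0.706, 0.038, -0.037, 0.706]
contact_force: [-0.1, -0.9, 0.5]
width: 0.85
```

>>> play_rows:
  motion:
    - {"xyz":[0,-15,0],"roll":0}
    - {"xyz":[0,-40,0],"roll":0}
    - {"xyz":[0,-70,0],"roll":0}
    - {"xyz":[0,-90,0],"roll":0}
    - {"xyz":[0,-96,0],"roll":0}
    - {"xyz":[0,-96,0],"roll":0}

```text
time_s: 12.25
position: [0.5727, -0.099, 0.2007]
tool_rot: [0.706, -0.037, 0.038, -0.706]
contact_force: [-1.3, 0.4, -0.5]
width: 0.852
```

```bash
python3 st.py; python3 - <<'E'
from h import *
s=ctrl.read_state();im=ctrl.grab_frame("wrist")
import pickle;pickle.dump(s,open("s2.pkl","wb"))
cv2.imwrite("pics/w2full.png",im[:,:,::-1])
cv2.imwrite("pics/w2.png",cv2.resize(im[140:260,205:405],None,fx=4,fy=4,interpolation=cv2.INTER_CUBIC)[:,:,::-1])
print(proj("wrist",[[.6255,.0005,.09],[.5727,-.0992,.133]],s))
E
```

```text
turn 1.1825705667082753 [ 0.5727 -0.099   0.2007] 80.09995510165398 [-1.3  0.4 -0.5] [-0.039 -0.112  0.01 ] j6 -0.214 0.0
[[334.19687043  71.30823395]
 [281.48764782 212.78992612]]
```

View pics/w2.png

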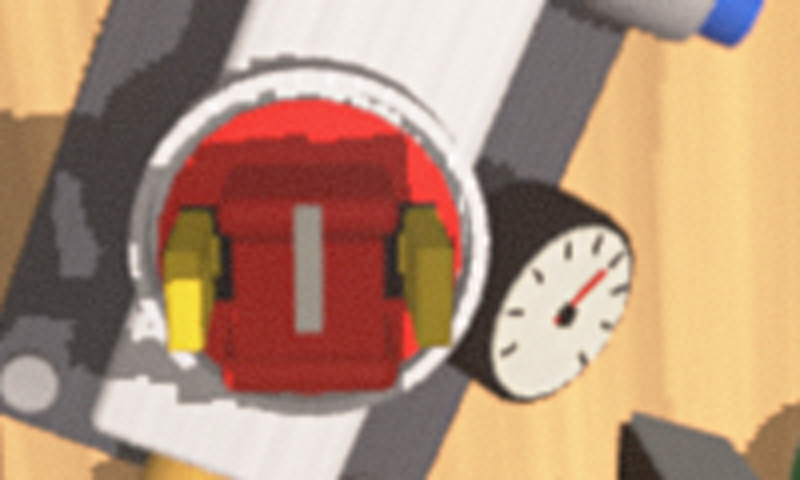

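Both tabs are out again: their tops are 61.8 px apart, against 62.1 px at the start, and held-in tabs would be about 53 px apart. Next I close the gripper and move over the bleed button.

>>> play_rows:
  motion:
    - {"xyz":[5,0,13],"roll":0}
    - {"xyz":[13,0,33],"roll":0}
    - {"xyz":[22,0,55],"roll":0}
    - {"xyz":[31,0,77],"roll":0}
    - {"xyz":[38,0,95],"roll":0}
    - {"xyz":[41.5,0,104],"roll":0}
    - {"xyz":[41.5,0,104],"roll":0}
    - {"xyz":[41.5,0,104],"roll":0}
  gripper: 0
  force: 5

```text
time_s: 13.3
position: [0.6245, -0.0004, 0.2001]
tool_rot: [0.706, -0.038, 0.038, -0.706]
contact_force: [0.4, 0.5, -0.0]
width: 0.034
```

```bash
python3 st.py; python3 - <<'E'
from h import *
s=ctrl.read_state();im=ctrl.grab_frame("wrist")
m=cv2.inRange(cv2.cvtColor(im,cv2.COLOR_RGB2HSV),(108,120,60),(125,255,255))
n,l,st,c=cv2.connectedComponentsWithStats(m)
for i in range(1,n):
    if st[i,4]>60: print(st[i],c[i],atz("wrist",c[i],.088,s))
m=cv2.imread("pics/w2full.png")
print(proj("wrist",[[.625,0,.09]],s))
cv2.imwrite("pics/w3.png",cv2.resize(im[120:330,150:410],None,fx=3,fy=2.8)[:,:,::-1])
E
```

```text
turn 1.1830739288002667 [ 6.245e-01 -4.000e-04  2.001e-01] 3.230535032908032 [ 0.4  0.5 -0. ] [-0.105 -0.055  0.03 ] j6 -0.032 0.001
[359 179  15  19 173] [366.89017341 188.6416185 ] [6.986e-01 6.000e-04 8.800e-02]
[272 185  23  24 415] [283.10120482 196.68915663] [0.626  0.0011 0.088 ]
[335 232  14  19 157] [342.27388535 241.24203822] [ 0.6744 -0.0452  0.088 ]
[ 452  373   96   47 1652] [480.26634383 393.03692494] [ 0.8095 -0.2307  0.088 ]
[[282.04375908 198.60236557]]
```

View pics/w3.png

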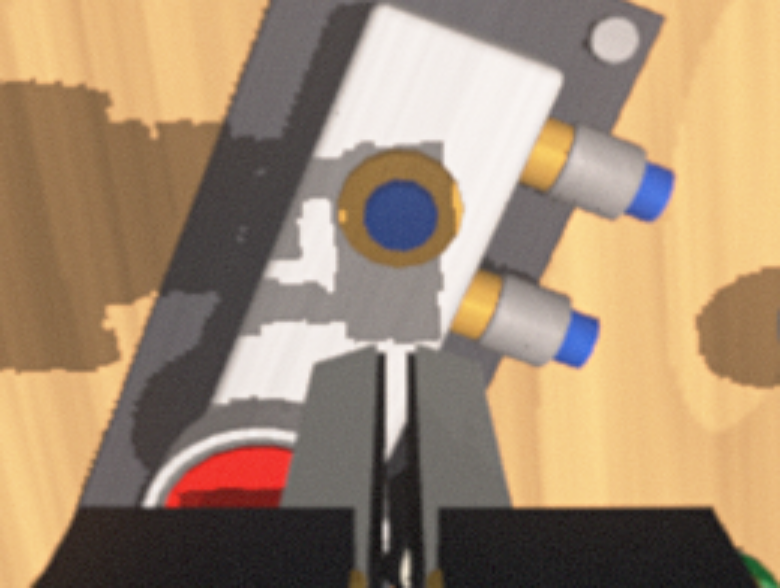

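The button is centred at about (0.626, 0.001). I go down to just above it, then press by feel.

>>> play_rows:
  motion:
    - {"xyz":[1,15,1],"roll":0}
    - {"xyz":[1,37,1],"roll":0}
    - {"xyz":[1,60,1],"roll":0}
    - {"xyz":[1,80,1],"roll":0}
    - {"xyz":[1,95,1],"roll":0}
    - {"xyz":[1,103,1],"roll":0}
    - {"xyz":[1,105,1],"roll":0}
    - {"xyz":[1,105,1],"roll":0}

```text
time_s: 14.35
position: [0.6264, 0.0009, 0.0958]
tool_rot: [0.706, -0.037, 0.038, -0.706]
contact_force: [0.2, 0.9, 0.4]
width: 0.006
```

```bash
python3 st.py
```

```text
turn 1.1825711192460417 [0.6264 0.0009 0.0958] 0.5487582293529599 [0.2 0.9 0.4] [ 0.034 -0.007 -0.02 ] j6 -0.031 -0.0
```

>>> play_rows:
  motion:
    - {"xyz":[0,2,0],"roll":0}
    - {"xyz":[0,4,0],"roll":0}
    - {"xyz":[0,6,0],"roll":0}
    - {"xyz":[0,8,0],"roll":0}
    - {"xyz":[0,9,0],"roll":0}
    - {"xyz":[0,9,0],"roll":0}

```text
time_s: 15.1
position: [0.6257, 0.0009, 0.086]
tool_rot: [-0.706, 0.038, -0.037, 0.706]
contact_force: [0.1, 0.2, 0.5]
width: 0.002
```

```bash
python3 st.py
```

```text
turn 1.1825714285541835 [0.6257 0.0009 0.086 ] 0.17443258503738804 [0.1 0.2 0.5] [-0.036 -0.071  0.01 ] j6 -0.031 -0.0
```

>>> play_rows:
  motion:
    - {"xyz":[0,1,0],"roll":0}
    - {"xyz":[0,2,0],"roll":0}
    - {"xyz":[0,2,0],"roll":0}

```text
time_s: 15.48
position: [0.6257, 0.0009, 0.084]
tool_rot: [-0.706, 0.038, -0.037, 0.706]
contact_force: [-0.8, -0.4, -0.5]
width: 0.009
```

```bash
python3 st.py;python3 - <<'E'
from h import *
a=ctrl.grab_frame("side")[180:250,270:357];b=ctrl.grab_frame("scene")[175:238,215:293]
a=cv2.resize(a,(400,323),interpolation=cv2.INTER_CUBIC);b=cv2.resize(b,(400,323),interpolation=cv2.INTER_CUBIC)
cv2.imwrite("pics/d4.png",np.hstack([a,b])[:,:,::-1])
E
```

```text
turn 1.182624844877952 [0.6257 0.0009 0.084 ] 0.8217047760187812 [-0.8 -0.4 -0.5] [-0.077 -0.098 -0.022] j6 -0.031 0.0
```

View pics/d4.png

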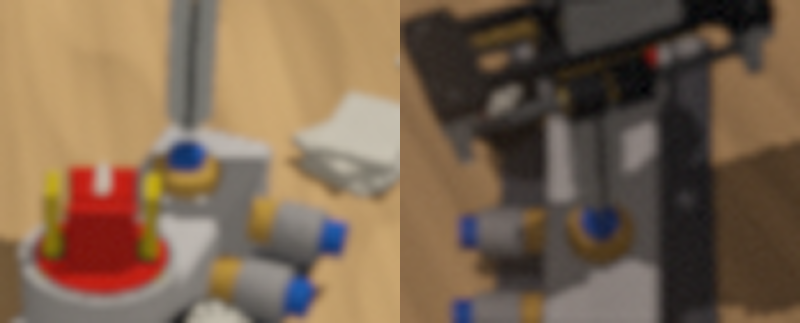

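The tips are still just above the button; blue is visible from both sides. I keep going down by feel.

>>> play_rows:
  motion:
    - {"xyz":[0,1,0],"roll":0}
    - {"xyz":[0,2,0],"roll":0}
    - {"xyz":[0,3,0],"roll":0}
    - {"xyz":[0,3,0],"roll":0}

```text
time_s: 16.08
position: [0.6257, 0.0009, 0.081]
tool_rot: [-0.706, 0.038, -0.037, 0.706]
contact_force: [-0.2, 1.1, -0.8]
width: 0.007
```

```bash
python3 st.py
```

```text
turn 1.1825851388898103 [0.6257 0.0009 0.081 ] 0.6310451307355394 [-0.2  1.1 -0.8] [-0.043 -0.098  0.027] j6 -0.031 0.0
```

```bash
python3 - <<'E'
from h import *
s=ctrl.read_state();p=s["position"]
for n,(x,y),f in(("side",(270,180),4.6),("scene",(215,175),5.128)):
    for dz in(0.003,.013): 
        print(n,dz,((proj(n,[p+[0,0,dz]])[0]-[x,y])*f).round(0))
    print(n,"btn",((proj(n,[[.6258,.0007,.09]])[0]-[x,y])*f).round(0))
E
```

```text
side 0.003 [183. 155.]
side 0.013 [184. 139.]
side btn [184. 145.]
scene 0.003 [196. 218.]
scene 0.013 [195. 206.]
scene btn [195. 211.]
```

With the gripper shut the fingertips sit roughly 10–17 mm above the nominal TCP. There is plenty of room, so I continue down carefully.

>>> play_rows:
  motion:
    - {"xyz":[0,1,0],"roll":0}
    - {"xyz":[0,2,0],"roll":0}
    - {"xyz":[0,3,0],"roll":0}
    - {"xyz":[0,3,0],"roll":0}

```text
time_s: 16.58
position: [0.6257, 0.0009, 0.078]
tool_rot: [-0.706, 0.038, -0.037, 0.706]
contact_force: [0.5, 1.0, 0.2]
width: 0.002
```

```bash
python3 st.py
```

```text
turn 1.18257601786228 [0.6257 0.0009 0.078 ] 0.23017035827898805 [0.5 1.  0.2] [-0.068 -0.08   0.011] j6 -0.031 -0.0
```

>>> play_rows:
  motion:
    - {"xyz":[0,1,0],"roll":0}
    - {"xyz":[0,2,0],"roll":0}
    - {"xyz":[0,3,0],"roll":0}
    - {"xyz":[0,3,0],"roll":0}

```text
time_s: 17.08
position: [0.6257, 0.0009, 0.075]
tool_rot: [-0.706, 0.038, -0.037, 0.706]
contact_force: [0.5, -0.1, 0.4]
width: 0.003
```

```bash
python3 st.py
```

```text
turn 1.182548801578581 [0.6257 0.0009 0.075 ] 0.3165582154423041 [ 0.5 -0.1  0.4] [-0.089 -0.116  0.001] j6 -0.031 -0.0
```

>>> play_rows:
  motion:
    - {"xyz":[0,1,0],"roll":0}
    - {"xyz":[0,2,0],"roll":0}
    - {"xyz":[0,2,0],"roll":0}

```text
time_s: 17.45
position: [0.6257, 0.0009, 0.073]
tool_rot: [-0.706, 0.038, -0.037, 0.706]
contact_force: [0.8, 0.5, 0.8]
width: 0.004
```

```bash
python3 st.py; python3 - <<'E'
from h import *
for n,(x0,y0,x1,y1) in(("side",(298,200,322,222)),("scene",(244,207,264,228))):
    im=ctrl.grab_frame(n)[y0:y1,x0:x1].astype(int)
    print(n,*[''.join('B' if b>r+35 and b>g+20 else 'y' if r>b+45 else '#' if r+g+b<180 else '+' if r+g+b<330 else '.' for r,g,b in row) for row in im],sep="\n")
E
```

```text
turn 1.1826450146336038 [0.6257 0.0009 0.073 ] 0.3877269544014906 [0.8 0.5 0.8] [ 0.039 -0.08   0.003] j6 -0.031 0.0
side
yyyyyyyy....+++...yyyyyy
yyyyyyyy....+++...yyyyyy
yyyyyyyy....+++...yyyyyy
yyyyyyyy....+++...yyyyyy
yyyyyyyy...++++...yyyyyy
yyyyyyyy...++++...yyyyyy
yyyyyyyy...++++...yyyyyy
yyyyyyyy...++++...yyyyyy
yyyyyyyy...++++.....yyyy
yyyyyyy....++++........y
yyyyyy.....++++.........
yyyyyy....+++++.........
yyyyy....+B+++++........
yyyyy..++BBBBBBB+.......
yyyy.+y++BBBBBBB+yyy....
yyy.+yyy+BBBBBB+.yyy....
yyy++yyy++++++++yyyy+++.
yyy.yyyyyy++.yyyyyyy++++
yyyyyyyyyyyyyyyyyyyy++..
yyyyyyyyyyyyyyyyyyyy++..
yyyyyyyyyyyyyyyyyyy+++..
yyyyyyyyyyyyyyyyyy.+++.+
scene
+...+++++###+++..+++
+...+++++###++++++++
+...+++++###++++++++
....+++++###++++++++
....++++++##++++++++
....++++++#+++++++++
....++++++##++++++++
+..+++++++##++++++++
++++++++++##++++++++
++++++++++##++++++++
++++yy++++#####+++++
+++yyy++########++++
+++yyy++BBBB####++++
++++yyy+#BB####y++++
++++yyy++#####y#++++
++++yyyyy+##yyy#++++
+++++yyyyyyyyy##++++
++++++#yyyyyy#++++++
+++++++######+++++++
++++++++++++++++++++
+++++++++++++....+..
```

>>> play_rows:
  motion:
    - {"xyz":[0,1,0],"roll":0}
    - {"xyz":[0,2,0],"roll":0}
    - {"xyz":[0,2,0],"roll":0}

```text
time_s: 17.92
position: [0.6257, 0.001, 0.0709]
tool_rot: [-0.706, 0.038, -0.037, 0.706]
contact_force: [-0.5, 0.3, 0.9]
width: 0.002
```

```bash
python3 st.py
```

```text
turn 1.1826169268946605 [0.6257 0.001  0.0709] 0.2002214463186624 [-0.5  0.3  0.9] [-0.019 -0.102 -0.038] j6 -0.031 0.0
```

>>> play_rows:
  motion:
    - {"xyz":[0,1,0],"roll":0}
    - {"xyz":[0,2,0],"roll":0}
    - {"xyz":[0,2,0],"roll":0}

```text
time_s: 18.3
position: [0.6259, 0.0009, 0.0694]
tool_rot: [-0.706, 0.037, -0.038, 0.706]
contact_force: [-0.4, 0.6, 1.6]
width: 0.006
```

```bash
python3 st.py
```

```text
turn 1.1825881299966452 [0.6259 0.0009 0.0694] 0.5543867651996814 [-0.4  0.6  1.6] [0.008 0.054 0.004] j6 -0.031 -0.0
```

Contact has begun. I press on.

>>> play_rows:
  motion:
    - {"xyz":[0,1,0],"roll":0}
    - {"xyz":[0,2,0],"roll":0}
    - {"xyz":[0,2,0],"roll":0}

```text
time_s: 18.68
position: [0.6259, 0.0009, 0.0673]
tool_rot: [0.706, -0.037, 0.038, -0.706]
contact_force: [-1.2, 0.0, 3.7]
width: 0.008
```

```bash
python3 st.py
```

```text
turn 1.1826110533734113 [0.6259 0.0009 0.0673] 0.7064402795323729 [-1.2  0.   3.7] [0.01  0.084 0.07 ] j6 -0.031 -0.0
```

>>> play_rows:
  motion:
    - {"xyz":[0,1,0],"roll":0}
    - {"xyz":[0,1.5,0],"roll":0}
    - {"xyz":[0,1.5,0],"roll":0}

```text
time_s: 19.05
position: [0.6259, 0.0009, 0.0658]
tool_rot: [-0.706, 0.037, -0.038, 0.706]
contact_force: [-1.8, -0.0, 4.0]
width: 0.005
```

```bash
python3 st.py
```

```text
turn 1.1826771912317207 [0.6259 0.0009 0.0658] 0.47919507830775926 [-1.8 -0.   4. ] [0.003 0.155 0.006] j6 -0.031 0.0
```

>>> play_rows:
  motion:
    - {"xyz":[0,1,0],"roll":0}
    - {"xyz":[0,1.5,0],"roll":0}
    - {"xyz":[0,1.5,0],"roll":0}

```text
time_s: 19.42
position: [0.6259, 0.0009, 0.0643]
tool_rot: [-0.706, 0.037, -0.038, 0.706]
contact_force: [-1.5, -0.1, 5.1]
width: 0.005
```

```bash
python3 st.py
```

```text
turn 1.1826261249827907 [0.6259 0.0009 0.0643] 0.45840856996155877 [-1.5 -0.1  5.1] [-0.028  0.145 -0.002] j6 -0.031 0.0
```

>>> play_rows:
  motion:
    - {"xyz":[0,0.5,0],"roll":0}
    - {"xyz":[0,1,0],"roll":0}
    - {"xyz":[0,1,0],"roll":0}

```text
time_s: 19.8
position: [0.626, 0.0009, 0.064]
tool_rot: [0.706, -0.037, 0.038, -0.706]
contact_force: [-2.9, 0.0, 7.9]
width: 0.004
```

```bash
python3 st.py
```

```text
turn 1.1825106868090045 [0.626  0.0009 0.064 ] 0.33963727795972387 [-2.9  0.   7.9] [0.033 0.472 0.042] j6 -0.031 -0.0
```

It is bottomed: the tool moved 0.3 mm for a 1 mm command and the force jumped to 8 N. I add a hair more and hold for about 1.9 s.

>>> play_rows:
  motion:
    - {"xyz":[0,0.7,0],"roll":0}
    - {"xyz":[0,0.7,0],"roll":0}
    - {"xyz":[0,0.7,0],"roll":0}
    - {"xyz":[0,0.7,0],"roll":0}
    - {"xyz":[0,0.7,0],"roll":0}
    - {"xyz":[0,0.7,0],"roll":0}
    - {"xyz":[0,0.7,0],"roll":0}
    - {"xyz":[0,0.7,0],"roll":0}

```text
time_s: 20.8
position: [0.626, 0.0009, 0.0639]
tool_rot: [0.706, -0.037, 0.038, -0.706]
contact_force: [-3.2, 0.5, 10.6]
width: 0.003
```

```bash
python3 st.py
```

```text
turn 1.1824833010562232 [0.626  0.0009 0.0639] 0.3196088151706301 [-3.2  0.5 10.6] [ 0.04   0.699 -0.007] j6 -0.031 -0.0
```

>>> play_rows:
  motion:
    - {"xyz":[0,0,0],"roll":0}
    - {"xyz":[0,0,0],"roll":0}
    - {"xyz":[0,0,0],"roll":0}
    - {"xyz":[0,0,0],"roll":0}
    - {"xyz":[0,0,0],"roll":0}
    - {"xyz":[0,-3,0],"roll":0}
    - {"xyz":[0,-9,0],"roll":0}
    - {"xyz":[0,-20,0],"roll":0}

```text
time_s: 21.8
position: [0.6248, 0.001, 0.0815]
tool_rot: [-0.706, 0.038, -0.037, 0.706]
contact_force: [-1.0, -1.0, -0.8]
width: 0.006
```

>>> play_rows:
  motion:
    - {"xyz":[0,-25,0],"roll":0}
    - {"xyz":[0,-55,0],"roll":0}
    - {"xyz":[0,-85,0],"roll":0}
    - {"xyz":[0,-108,0],"roll":0}
    - {"xyz":[0,-115,-30],"roll":0}
    - {"xyz":[0,-115,-60],"roll":0}
    - {"xyz":[0,-115,-75],"roll":0}
    - {"xyz":[0,-115,-75],"roll":0}

```text
time_s: 22.8
position: [0.6176, -0.0742, 0.1971]
tool_rot: [-0.706, 0.038, -0.038, 0.706]
contact_force: [-0.5, 0.5, -0.3]
width: 0.008
```

```bash
python3 st.py; python3 - <<'E'
from h import *
a=ctrl.grab_frame("wrist");b=ctrl.grab_frame("side")[190:270,265:365]
cv2.imwrite("pics/f.png",np.hstack([cv2.resize(a,(400,300)),cv2.resize(b,(400,300),interpolation=cv2.INTER_CUBIC)])[:,:,::-1])
E
```

```text
turn 1.1843199871114911 [ 0.6176 -0.0742  0.1971] 0.7791028118530424 [-0.5  0.5 -0.3] [ 0.02  -0.093 -0.046] j6 -0.151 -0.049
```

View pics/f.png

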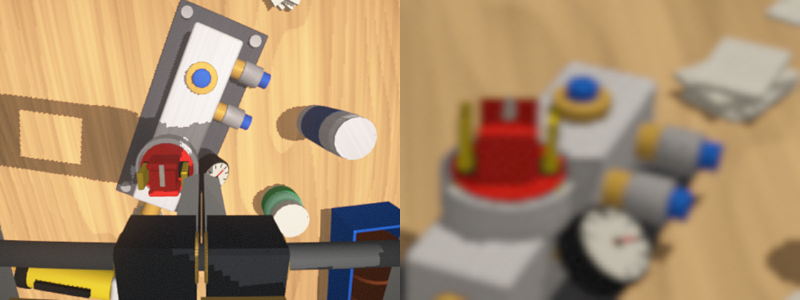

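The button is up, both tabs stand out, the bystanders look undisturbed and the arm is clear.

```bash
python3 -c "
from station import ctrl
print(ctrl.finish_job())"
```

```text
the job is handed in; nothing more can be done
None
```

The air line is shut off and vented, and the job is handed in at about 23 s of the 67 s allowed; no verdict was reported.

- **Shut-off knob:** I pinched both tabs with a 26 N grip setting and turned the knob clockwise. The stop came at about 1.17 rad of turn: wrist torque rose from about 0.14 to 0.32 N m. I eased the twist slightly and let go there. Afterwards the tab tops were 61.8 px apart in the wrist view, against 62.1 px before, so both tabs had sprung back out.
- **Bleed button:** I pressed it with the closed fingertips until the tool stopped moving (0.1 mm for the last 0.7 mm commanded, at about 10 N). I held it down for about 1.6–2 s and then released it.
- **Last checks:** The final picture shows the button up, the tabs out and the arm clear of everything. The oil can, jar and offcuts look undisturbed; only part of the grinder was in view.

**Disagreements:**
- With the fingers closed, the tips sat about 10–18 mm higher than the stated tool point, so I found the button by feel.
- The opening read about 38.5 mm on the squeezed tabs instead of 42 mm. The fingers also felt about 6 N upward while gripping.

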